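# Hover the finned lid over the open mini computer

### The job

Two small computers are open, one on the rubber service mat and one waiting on the cardboard: pick up the finned lid that belongs to the one on the mat and hold it level about 10 mm above the rim of its case, the right way round, with its screw holes centred over the threaded holes, so that I can start the screws before it comes down on the thermal pad. The lid must not touch the case, and the other lid and the other things on the bench stay where they are. Finish while you are still holding the lid steady there; do not put it down or let go.

Things in the scene. Friction and masses are not known exactly. Their poses are not given: they have to be found in the camera images.
- mat: Blue-grey rubber service mat, 260 mm (x) by 220 mm (y), 3 mm thick, fixed. Origin: centre of its underside. The computer to be closed is the one standing on it (centre within 60 mm of the mat's centre).
- case_square: Small computer, lid off: dark open box 130 (x) by 130 mm (y), fixed, rim 46 mm above its underside, thermal pad just below the rim. Threaded holes at (56, 56), (56, -56), (-26, -56), (-56, 56), mouths at the rim. At the front right corner (-x, -y) a 29 mm square land with the power button rises to 52 mm into the lid's cut corner. Sockets at the rear (+x). Origin: centre of underside; axes as its fitted lid's. On mat or cardboard.
- lid_square: Aluminium lid, lying flat, fins up. Plate 130 (x) by 130 (y) by 4 mm, front right corner (-x, -y) cut away 30 mm square. On it, centred, a fin block 96 mm along x, 54 mm wide across y, top 32 mm above the underside; its long outer fins are flat upright faces to grip. Holes 8 mm at (56, 56), (56, -56), (-26, -56), (-56, 56). 0.25 to 0.5 kg, balanced near its centre. Origin: centre of outline, underside; z up. Fits case_square.
- case_square_t_rl (a point): Centre of the mouth of the rear left (+x, +y) threaded hole of case_square, at rim height.
- lid_square_h_rl (a point): Centre of the rear left (+x, +y) screw hole of lid_square, on the underside of the plate; goes over point case_square_t_rl.
- case_square_t_fr (a point): Centre of the mouth of the front right (-x, -y, beside the cut corner) threaded hole of case_square, at rim height.
- lid_square_h_fr (a point): Centre of the front right (-x, -y, beside the cut corner) screw hole of lid_square, on the underside of the plate; goes over point case_square_t_fr.
- case_long: Small computer, lid off: dark open box 170 (x) by 105 mm (y), fixed, rim 46 mm above its underside, thermal pad just below the rim. Threaded holes at (76, 43.5), (76, -43.5), (-46, -43.5), (-76, 43.5), mouths at the rim. At the front right corner (-x, -y) a 29 mm square land with the power button rises to 52 mm into the lid's cut corner. Sockets at the rear (+x). Origin: centre of underside; axes as its fitted lid's. On mat or cardboard.
- lid_long: Aluminium lid, lying flat, fins up. Plate 170 (x) by 105 (y) by 4 mm, front right corner (-x, -y) cut away 30 mm square. On it, centred, a fin block 116 mm along x, 46 mm wide across y, top 32 mm above the underside; its long outer fins are flat upright faces to grip. Holes 8 mm at (76, 43.5), (76, -43.5), (-46, -43.5), (-76, 43.5). 0.25 to 0.5 kg, balanced near its centre. Origin: centre of outline, underside; z up. Fits case_long.
- case_long_t_rl (a point): Centre of the mouth of the rear left (+x, +y) threaded hole of case_long, at rim height.
- lid_long_h_rl (a point): Centre of the rear left (+x, +y) screw hole of lid_long, on the underside of the plate; goes over point case_long_t_rl.
- case_long_t_fr (a point): Centre of the mouth of the front right (-x, -y, beside the cut corner) threaded hole of case_long, at rim height.
- lid_long_h_fr (a point): Centre of the front right (-x, -y, beside the cut corner) screw hole of lid_long, on the underside of the plate; goes over point case_long_t_fr.
- driver: Bystander: loose screwdriver lying on the far part of the bench, 190 mm long, black handle. Origin near its middle.
- dish: Bystander: loose round steel screw dish, 80 mm across, 18 mm tall, on the right-hand part of the bench. Origin: centre of the underside.
- adapter: Bystander: loose black power adapter brick, 50 x 115 x 31 mm, on the far part of the bench. Origin: centre of the underside.
Not all that is in view belongs to the job. Leave any blue or yellow look-alike of the lid_square alone.

How it is judged:
By the outcome, as a careful person would: the job done as asked, in the order asked, and still so for the second after the job is handed in, while the arm keeps its last pose, push and grip.
It also fails if it takes over 35 s, if anything falls off the work surface, if the arm or the gripper's body presses on something with over 40 N, if the wrist force passes 120 N, or if a joint passes its speed limit or range.

### The arm

A 6-joint arm with a two-finger parallel gripper is mounted at the origin on the work surface. World frame = base frame: x ahead of the robot, y to its left, z up, the work surface at z = 0. Lengths are in m, angles in rad, forces in N, time in s.
With the tool pointing down it reaches from about 0.3 to 0.85 m from the base axis. Payload 4.2 kg.
Tool frame: the origin (TCP) lies on the centre line of the jaws, within the pads' length; the fingertips stand 22 mm ahead of it and the grasp point (between the pads) lies 3 mm ahead of it; z points along the fingers, y is the direction in which the jaws open and shut (so a half turn about z gives the same grasp; the last joint's range is limited). The gripper opens to 91 mm and grips with 3 to 60 N. Pads are 32 mm wide; open, the fingers measure 118 mm over their backs; the gripper's body (76 mm by 178 mm) begins 60 mm behind the grasp point.
Start: joints at [-1.141, 0.32, 1.565, -0, 1.257, -0.02], TCP at [0.25, -0.518, 0.201] pointing down, gripper open.
Joint ranges: [-3.11, 3.11], [-0.84, 2.01], [0.21, 2.61], [-1.34, 4.49], [0.05, 2.63], [-2.56, 2.56]. Speed limits (rad/s): [2.57, 2.57, 3.14, 3.14, 3.14, 3.14].

### API

Orientations are given as [roll, pitch, yaw] about the fixed x, y, z axes, in that order (R = Rz(yaw) Ry(pitch) Rx(roll)).
In Python, from cell import ctrl, jaws, imaging gives the robot as it stands. The module is installed in compiled form; this text tells all that it offers. Calls block until the motion is done:
- ctrl.move_to(position, orientation): joint-space move of the TCP to a pose.
- ctrl.line_to(position, rotation=None, v=0.15, until_force=None): straight line of the TCP; rotation=None keeps the orientation; v is the mean speed in m/s. With until_force (N) it stops when the force on the tool has changed by that much, and returns True; else False.
- ctrl.move_j(angles): joint-space move.
- jaws.gripper_to(opening): finger opening in m; the grip force is fixed at half the most; returns when the fingers have stopped.
- ctrl.hold(seconds).
- ctrl.solve_ik(position, orientation): joint angles nearest the present ones, or None.
- imaging.grab_frame(name): name is "scene" or "top" or "wrist"; returns (picture, depth): 480x640x3 uint8, red, green, blue; 480x640 float32, m along the optical axis (not along the pixel's ray), 0 where there is no reading.
- imaging.get_calibration(name): a dict with "K" (3x3 intrinsics, pixels), "R" (3x3) and "t" (3): a world point X has camera coordinates R X + t; the wrist camera has in their place "hand_eye" (4x4, takes a point from camera to tool coordinates, whose origin is the TCP and whose axes are the flange's). Camera axes: x right, y down, z forward; pixel columns grow to the right and rows downward; lengths in m; the calibration is good to about 2 mm. A picture is of the moment at which its call begins: read the wrist's pose just before it. get_calibration takes no time and is no camera call.
A pose or a line that the arm cannot do raises ctrl.Unreachable and nothing moves.
- ctrl.hand_in(): hands the job in, once; it reports no verdict.
Readings, each from a call of its own:
- ctrl.get_time(): time.
- ctrl.get_joint_pos(): joint angles.
- ctrl.get_dq(): joint speeds.
- ctrl.get_tau(): joint torques, N m.
- ctrl.get_position(): TCP position.
- ctrl.get_eef_rot(): TCP orientation.
- ctrl.get_wrist_force(): force on the tool from outside, world axes, zero at the start.
- ctrl.get_wrist_torque(): the same for the moment, N m.
- ctrl.get_width(): finger opening in m.
Only numpy, scipy, OpenCV 4.12 (cv2) and the standard library are available. Lean on these libraries where they do the work, as an engineer would, in place of code of your own. Each camera call takes 0.05 s, during which the arm holds its last target.

## Working session

There is one attempt and no reset: what is moved stays moved. The work goes in short steps, each a Python script; the robot and the scene stay as the last script left them, time stands still between calls to the robot, and variables do not carry over. Pictures are saved under pics/ and viewed, and the job is handed in when it is done.

```bash
mkdir -p pics; python3 - <<'E'
from cell import ctrl,jaws,imaging
import cv2,numpy as np
for n in ["scene","top"]:
    p,d=imaging.grab_frame(n); cv2.imwrite(f"pics/{n}0.png",p[:,:,::-1]); np.savez(f"{n}0.npz",p=p,d=d)
    c=imaging.get_calibration(n); print(n,c)
print(imaging.get_calibration("wrist"),ctrl.get_time(),ctrl.get_eef_rot(),ctrl.get_position())
E
```

```text
scene {'K': array([[482.08740383,   0.        , 329.22913042],
       [  0.        , 482.08740383, 238.11178886],
       [  0.        ,   0.        ,   1.        ]]), 'R': array([[ 0.05731468,  0.99825206, -0.01441711],
       [ 0.58012522, -0.04505359, -0.81328033],
       [-0.81250831,  0.03824917, -0.58169343]]), 't': array([-0.07104905, -0.24505934,  1.79597147])}
top {'K': array([[589.94717359,   0.        , 317.06938447],
       [  0.        , 589.94717359, 227.49158091],
       [  0.        ,   0.        ,   1.        ]]), 'R': array([[-0.0197112 , -0.99979019, -0.00557259],
       [-0.98605814,  0.02036098, -0.16515077],
       [ 0.16522958,  0.00223958, -0.98625259]]), 't': array([0.05671431, 0.54131738, 1.89076116])}
{'K': array([[427.01172304,   0.        , 318.27149682],
       [  0.        , 427.01172304, 236.38995047],
       [  0.        ,   0.        ,   1.        ]]), 'hand_eye': array([[-1.58369543e-04, -9.68157255e-01, -2.50342773e-01,
         7.07633740e-02],
       [ 9.99999924e-01, -2.42285087e-04,  3.04384797e-04,
         2.35674824e-04],
       [-3.55346670e-04, -2.50342706e-01,  9.68157220e-01,
        -1.82766205e-01],
       [ 0.00000000e+00,  0.00000000e+00,  0.00000000e+00,
         1.00000000e+00]])} 0.1 [-3.13998736e+00 -9.14954818e-06  4.49711791e-01] [ 0.24979445 -0.5173875   0.20039458]
```

View pics/top0.png

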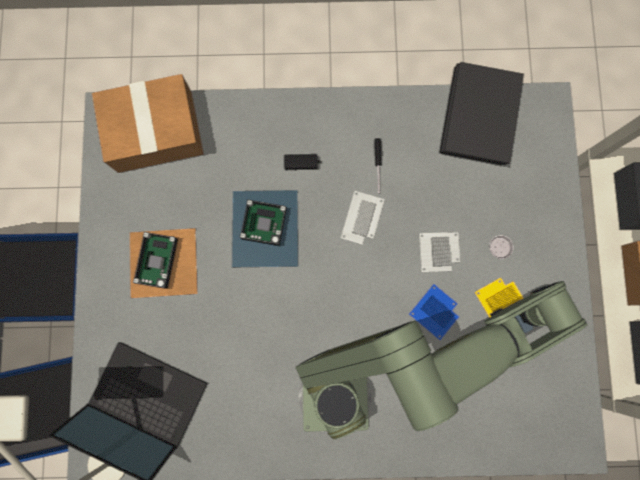

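View pics/scene0.png

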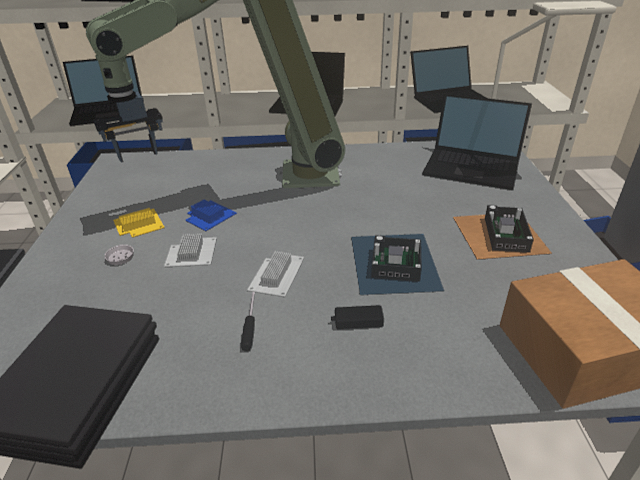

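The top view shows the mat case at about (265,222) and the cardboard case at (157,260). The silver lids are at (362,217), elongated, and (440,251), square. The blue (435,312) and yellow (498,297) items are look-alikes. I'll enlarge crops to confirm which is which.

```bash
python3 - <<'E'
import cv2,numpy as np
p=cv2.imread("pics/top0.png")
a=cv2.resize(p[180:280,220:310],None,fx=4.4,fy=4.4,interpolation=cv2.INTER_CUBIC)
b=cv2.resize(p[180:280,400:480],None,fx=4.4,fy=4.4,interpolation=cv2.INTER_CUBIC)
cv2.imwrite("pics/crop0.png",np.hstack([a,b]))
# rough positions
c=dict(K=np.array([[589.94717359,0,317.06938447],[0,589.94717359,227.49158091],[0,0,1]]),R=np.array([[-0.0197112,-0.99979019,-0.00557259],[-0.98605814,0.02036098,-0.16515077],[0.16522958,0.00223958,-0.98625259]]),t=np.array([0.05671431,0.54131738,1.89076116]))
def ray(u,v,z):
    r=c['R'].T@np.linalg.inv(c['K'])@[u,v,1]; o=-c['R'].T@c['t']; return o+r*(z-o[2])/r[2]
for u,v,z in [(265,222,.049),(440,251,.0),(362,217,0),(157,260,.05),(500,246,0),(435,312,0)]: print(u,v,ray(u,v,z))
E
```

```text
265 222 [0.56350618 0.21625511 0.049     ]
440 251 [ 0.46203083 -0.36219603  0.        ]
362 217 [ 0.58261256 -0.10610655  0.        ]
157 260 [0.44523167 0.56772128 0.05      ]
500 246 [ 0.47473301 -0.56297961  0.        ]
435 312 [ 0.26121749 -0.33494651  0.        ]
```

View pics/crop0.png

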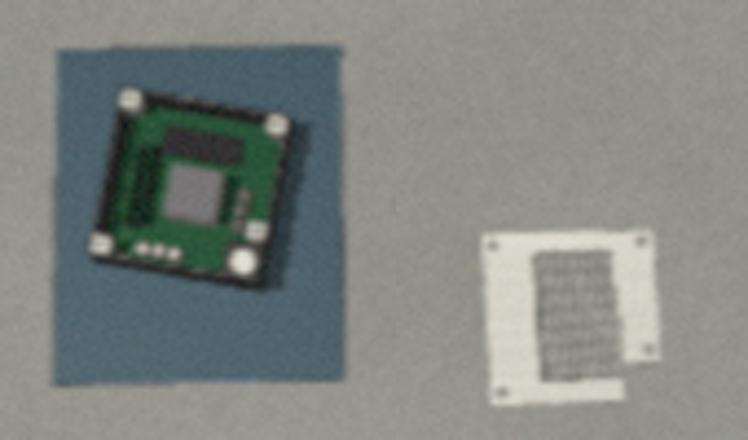

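The case on the mat is square, with the button at its lower-right corner in the image (-x, -y). The matching lid is the silver square one at (440,251), with its cut corner also lower right. The long lid at (362,217), the blue at (435,312) and the yellow at (498,297) aren't it. Next I'll measure the lid with the wrist camera.

```bash
cat > h.py <<'E'
from cell import ctrl,jaws,imaging
import cv2,numpy as np
from scipy.spatial.transform import Rotation as Ro
def snap(name):
    P=np.array(ctrl.get_position());E=np.array(ctrl.get_eef_rot())
    p,d=imaging.grab_frame("wrist")
    cv2.imwrite(f"pics/{name}.png",p[:,:,::-1]); np.savez(f"{name}.npz",p=p,d=d,P=P,E=E)
    return p,d,P,E
C=imaging.get_calibration("wrist");K=C['K'];H=C['hand_eye']
def cast(u,v,z,P,E):
    T=np.eye(4);T[:3,:3]=Ro.from_euler('xyz',E).as_matrix();T[:3,3]=P
    M=T@H; r=M[:3,:3]@np.linalg.inv(K)@[u,v,1]; o=M[:3,3]
    return o+r*(z-o[2])/r[2]
def proj(X,P,E):
    T=np.eye(4);T[:3,:3]=Ro.from_euler('xyz',E).as_matrix();T[:3,3]=P
    c=np.linalg.inv(T@H)@np.append(X,1); q=K@c[:3]; return q[:2]/q[2]
def fit(model,w):
    # rigid 2D fit w = R m + t
    m=np.array(model,float);w=np.array(w)[:,:2];mc=m.mean(0);wc=w.mean(0)
    a=m-mc;b=w-wc
    th=np.arctan2((a[:,0]*b[:,1]-a[:,1]*b[:,0]).sum(),(a*b).sum())
    R=np.array([[np.cos(th),-np.sin(th)],[np.sin(th),np.cos(th)]])
    t=wc-R@mc; res=w-(m@R.T+t)
    return t,th,res
HOLES=np.array([(56,56),(56,-56),(-26,-56),(-56,56)])/1000
E
python3 - <<'E'
from h import *
ctrl.move_to([.46,-.362,.22],[np.pi,0,0.04])
print(ctrl.get_position(),ctrl.get_eef_rot(),ctrl.get_joint_pos(),ctrl.get_time())
snap("lid1")
ctrl.move_to([.56,.216,.27],[np.pi,0,-0.2])
print(ctrl.get_position(),ctrl.get_eef_rot(),ctrl.get_joint_pos(),ctrl.get_time())
snap("case1")
E
```

```text
[ 0.45938081 -0.36244125  0.21975484] [3.14145140e+00 8.70659897e-04 4.00673721e-02] [-6.87230728e-01  3.25331197e-01  1.50870708e+00 -7.08681758e-04
  1.30811089e+00  8.43682382e-01] 1.125
[0.5602834  0.21507453 0.26991706] [ 3.14116612e+00 -6.91279329e-05 -2.01159950e-01] [ 3.47591148e-01  3.27743719e-01  1.38079903e+00 -4.03783186e-04
  1.43321343e+00  2.11960285e+00] 3.2833
```

View pics/lid1.png

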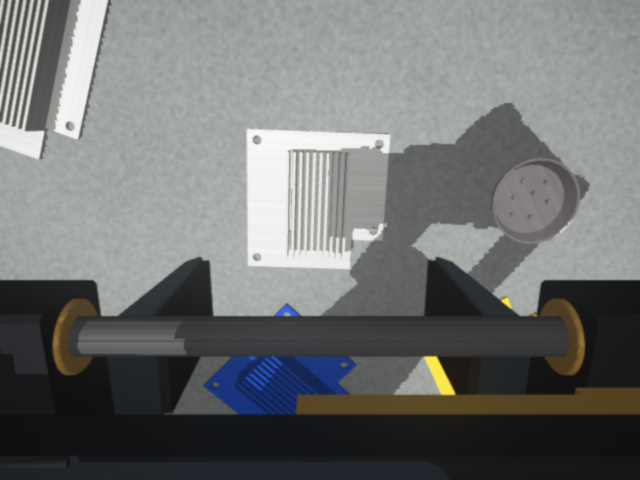

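View pics/case1.png

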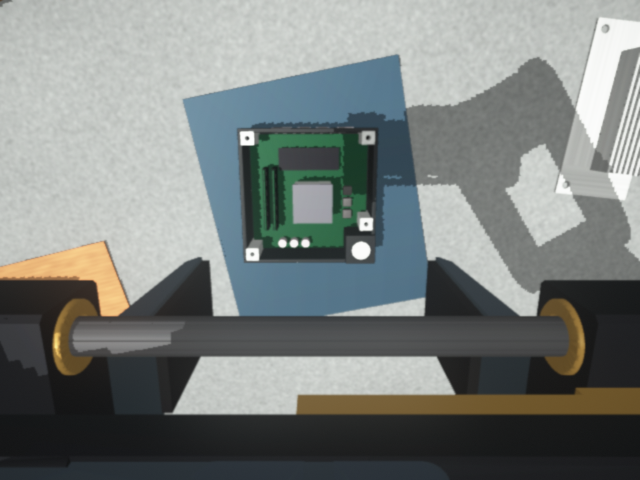

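Both wrist views show all four holes. On the lid they are at about (257,140), (378,143), (374,230) and (257,257). On the case, the white bosses are at (247,138), (368,138), (365,224) and (253,253). I'll refine these to sub-pixel.

```bash
cat >> h.py <<'E'
def dark(p,u,v,w=7):
    g=cv2.cvtColor(p,cv2.COLOR_RGB2GRAY).astype(float)
    for _ in range(3):
        i,j=int(round(v)),int(round(u))
        a=g[i-w:i+w+1,j-w:j+w+1]
        hi=np.percentile(a,60);lo=a[w-3:w+4,w-3:w+4].min()
        m=(a<(hi+lo)/2).astype(np.uint8)
        n,l,s,c=cv2.connectedComponentsWithStats(m)
        k=[q for q in range(1,n)]
        if not k: return u,v,0
        q=min(k,key=lambda q:np.hypot(*(c[q]-w)))
        wt=np.clip((hi-a),0,None)*(cv2.dilate((l==q).astype(np.uint8),np.ones((3,3)))>0)
        yy,xx=np.mgrid[-w:w+1,-w:w+1]
        u,v=j+(wt*xx).sum()/wt.sum(),i+(wt*yy).sum()/wt.sum()
    return u,v,s[q][4]
E
python3 - <<'E'
from h import *
L={};out=[]
for n,z,pts,w in [("lid1",.004,[(257,140),(378,143),(374,230),(257,257)],7),("case1",.049,[(247,138),(368,138),(365,224),(253,253)],4)]:
    f=np.load(n+".npz");p=f['p'];P=f['P'];E=f['E']
    im=[]
    q=[dark(p,*x,w) for x in pts]; print(np.round(q,2))
    for x in q:
        c=cv2.getRectSubPix(p,(31,31),(x[0],x[1])); c=cv2.resize(c,(180,180),interpolation=cv2.INTER_NEAREST); cv2.drawMarker(c,(90,90),(255,0,0),0,20); im.append(c)
    out.append(np.hstack(im))
    ws=[cast(x[0],x[1],z,P,E) for x in q]
    t,th,res=fit(HOLES,ws); print(n,t,th,np.round(res*1000,1).tolist())
    print("depth", [float(f['d'][int(round(x[1]))+5,int(round(x[0]))+5]) for x in q])
cv2.imwrite("pics/holes1.png",np.vstack(out)[:,:,::-1])
E
```

```text
[[256.24 139.41  55.  ]
 [378.15 146.88  14.  ]
 [373.81 226.75  14.  ]
 [256.31 256.83  43.  ]]
lid1 [ 0.46059849 -0.35991723] 0.01014504876507308 [[-0.1, -0.3], [-3.4, 0.3], [3.5, -0.4], [0.0, 0.4]]
depth [0.39183855056762695, 0.392667680978775, 0.41362154483795166, 0.418893963098526]
[[246.82 137.77  10.  ]
 [367.6  137.26  13.  ]
 [365.61 223.73  11.  ]
 [251.86 253.86   9.  ]]
case1 [0.56694932 0.2238404 ] -0.19703113927821408 [[-0.2, -0.3], [-0.1, 0.4], [0.2, 0.2], [0.1, -0.2]]
depth [0.396142840385437, 0.39667654037475586, 0.41519221663475037, 0.42208749055862427]
```

View pics/holes1.png

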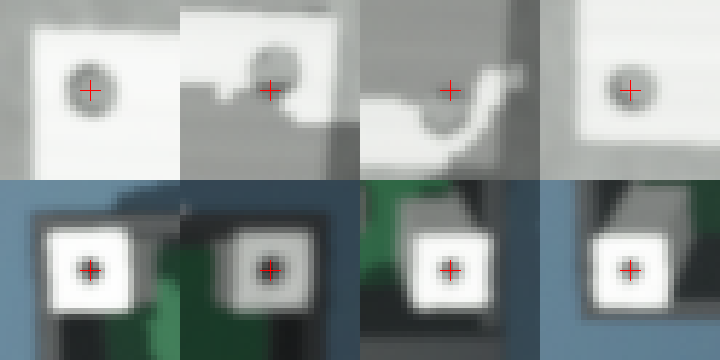

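```bash
python3 - <<'E'
from h import *
f=np.load("lid1.npz")
q=[(256.24,139.41),(379.0,143.8),(373.3,230.5),(256.31,256.83)]
ws=[cast(*x,.004,f['P'],f['E']) for x in q]
t,th,res=fit(HOLES,ws); print(t,th,np.round(res*1000,1).tolist())
ws=np.array(ws);t,th2,res=fit(HOLES[[0,3]],ws[[0,3]]);print(t,th2)
t,th,_=fit(HOLES,ws)
R=[np.pi,0,th]
ctrl.move_to([t[0],t[1],.12],R)
ctrl.line_to([t[0],t[1],.07],R)
print(ctrl.get_position(),ctrl.get_eef_rot(),ctrl.get_time(),ctrl.get_width())
snap("pre1")
E
```

```text
[ 0.46036501 -0.35997512] 0.006136869497399861 [[-0.1, -0.0], [-0.2, 0.0], [0.3, -0.2], [0.0, 0.2]]
[ 0.46021149 -0.35988777] 0.004050508566545776
[ 0.46084669 -0.35979662  0.07021113] [ 3.14154957e+00 -1.15639656e-04  6.81420516e-03] 5.975 0.09104122028428503
```

View pics/pre1.png

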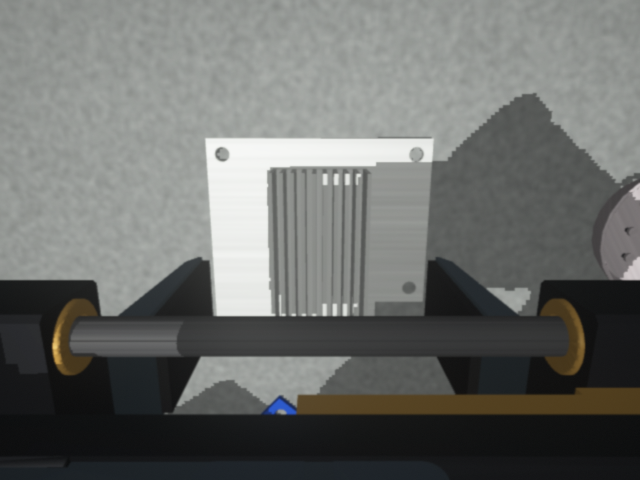

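The jaws straddle the fins, with holes visible at (222,154), (416,154) and (408,287). I'll descend and grip.

```bash
python3 - <<'E'
from h import *
p=ctrl.get_position()
print(ctrl.line_to([.46037,-.35998,.0285],[np.pi,0,.0061],v=.06,until_force=12),ctrl.get_position(),ctrl.get_wrist_force())
jaws.gripper_to(.045); print(ctrl.get_width(),ctrl.get_position(),ctrl.get_wrist_force(),ctrl.get_eef_rot())
snap("g0")
ctrl.line_to([.46037,-.35998,.06],v=.06)
ctrl.hold(.2)
print(ctrl.get_width(),ctrl.get_position(),ctrl.get_wrist_force(),ctrl.get_wrist_torque(),ctrl.get_time())
ctrl.line_to([.46037,-.35998,.16],v=.12)
snap("g1"); print(ctrl.get_position(),ctrl.get_eef_rot(),ctrl.get_time())
E
```

```text
False [ 0.4605556  -0.36015856  0.02860046] [-0.49378893 -0.5354854   0.04761724]
0.044969068566185245 [ 0.46035842 -0.35996996  0.02846432] [-0.1366964  -0.48589952  0.10492748] [-3.14154731e+00  4.67067831e-05  6.09809240e-03]
0.045195138059468905 [ 0.46008316 -0.35977991  0.05955344] [ 0.52998018 -1.26044238 -0.15099206] [ 0.03715671  0.03506631 -0.00849146] 8.625
[ 0.45982844 -0.35954448  0.15895626] [-3.14024558e+00  1.68269866e-03  6.11062581e-03] 9.6583
```

View pics/g1.png

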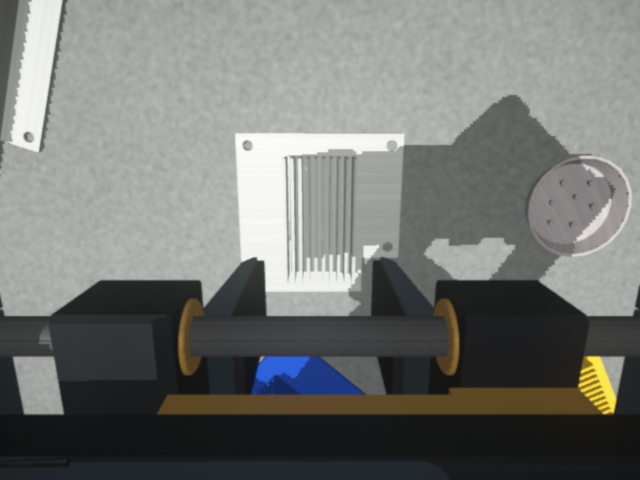

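View pics/g0.png

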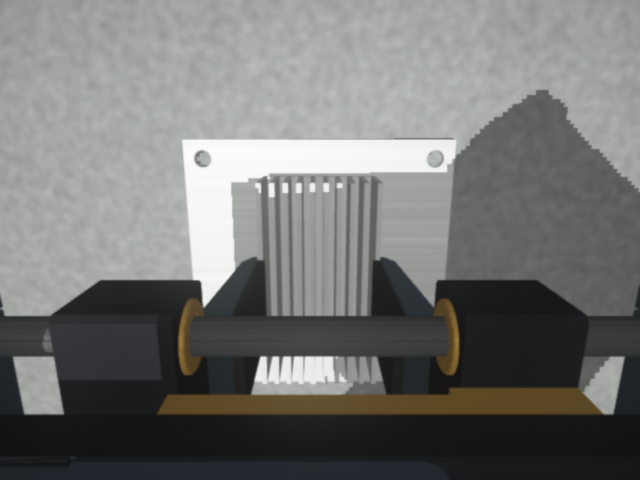

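The lid stayed on the bench: the jaws reached the commanded 45 mm without gripping. I'd expect 54 mm across the fins, so I'll check the fin width and the lid pose from the depth data.

```bash
python3 - <<'E'
from h import *
for n in ["lid1","g0","g1"]:
    f=np.load(n+".npz");d=f['d'];P=f['P'];E=f['E']
    T=np.eye(4);T[:3,:3]=Ro.from_euler('xyz',E).as_matrix();T[:3,3]=P;M=T@H
    vv,uu=np.mgrid[:480,:640];r=np.stack([uu,vv,np.ones_like(uu)],-1)@np.linalg.inv(K).T
    W=(r*d[...,None])@M[:3,:3].T+M[:3,3]
    m=(W[...,2]>.022)&(W[...,2]<.045)&(abs(W[...,0]-.46)<.06)&(abs(W[...,1]+.36)<.05)&(d>0)&(vv<(250 if n!="lid1" else 330))
    X=W[m];print(n,m.sum(),np.percentile(X,[1,50,99],axis=0).round(4).tolist())
    row=200; print([(u,W[row,u].round(4).tolist()) for u in range(240,400,6)] if n=="g0" else "")
f=np.load("g1.npz");p=f['p']
for x in [(247,145),(391,145),(387,246)]:
    q=dark(p,*x,7);print(q,cast(q[0],q[1],.004,f['P'],f['E']))
f=np.load("g0.npz");p=f['p']
for x in [(202,158),(434,158)]:
    q=dark(p,*x,7);print(q,cast(q[0],q[1],.004,f['P'],f['E']))
E
```

```text
lid1 3079 [[0.4131, -0.3872, 0.0226], [0.4627, -0.3587, 0.031], [0.5077, -0.3337, 0.0328]]

g0 4624 [[0.4787, -0.3869, 0.0223], [0.494, -0.3585, 0.0309], [0.5081, -0.3335, 0.0326]]
[(240, [0.4956, -0.3212, 0.0023]), (246, [0.4956, -0.3241, 0.0024]), (252, [0.4956, -0.3271, 0.0026]), (258, [0.5005, -0.3342, 0.0312]), (264, [0.4988, -0.3354, 0.0209]), (270, [0.5005, -0.3392, 0.0309]), (276, [0.4993, -0.3411, 0.0238]), (282, [0.4964, -0.3423, 0.0064]), (288, [0.5004, -0.3469, 0.0302]), (294, [0.4965, -0.3481, 0.0069]), (300, [0.5007, -0.3521, 0.0318]), (306, [0.4963, -0.3539, 0.0056]), (312, [0.5009, -0.3572, 0.0324]), (318, [0.4966, -0.3597, 0.0069]), (324, [0.5008, -0.3623, 0.032]), (330, [0.4966, -0.3655, 0.0067]), (336, [0.4995, -0.3677, 0.0241]), (342, [0.4965, -0.3714, 0.0059]), (348, [0.4986, -0.3734, 0.0182]), (354, [0.5007, -0.3751, 0.0307]), (360, [0.4981, -0.3792, 0.015]), (366, [0.5009, -0.3801, 0.0317]), (372, [0.4977, -0.3851, 0.0129]), (378, [0.5009, -0.3852, 0.0318]), (384, [0.496, -0.3923, 0.0026]), (390, [0.4962, -0.3951, 0.0036]), (396, [0.496, -0.3983, 0.0025])]
g1 3180 [[0.4405, -0.3872, 0.0226], [0.4753, -0.3621, 0.031], [0.5078, -0.3337, 0.0329]]

(np.float64(246.75503010721104), np.float64(145.08591569980908), np.int32(74)) [ 0.5158707  -0.30379019  0.004     ]
(np.float64(391.35), np.float64(150.7), np.int32(4)) [ 0.51227311 -0.4159664   0.004     ]
(np.float64(387.1366055588409), np.float64(246.3976936723832), np.int32(66)) [ 0.43500115 -0.41628717  0.004     ]
(np.float64(198.63139908413643), np.float64(158.17162189870822), np.int32(52)) [ 0.51595908 -0.30248646  0.004     ]
(np.float64(439.65092402464063), np.float64(160.52156057494867), np.int32(25)) [ 0.5155348 -0.4179193  0.004    ]
```

```bash
python3 - <<'E'
from h import *
for n in ["pre1","g0","g1"]:
    f=np.load(n+".npz");d=f['d']
    vv,uu=np.mgrid[:480,:640];r=np.stack([uu,vv,np.ones_like(uu)],-1)@np.linalg.inv(K).T
    W=(r*d[...,None])@H[:3,:3].T+H[:3,3]
    print(n)
    for row in (265,290,305):
        s=W[row]; print(row,[(u,(s[u]*1000).round(0).astype(int).tolist()) for u in (list(range(190,275,9))+list(range(365,450,9)))])
E
python3 - <<'E'
import cv2
p=cv2.imread("pics/g0.png");cv2.imwrite("pics/g0c.png",cv2.resize(p[230:400,190:450],None,fx=3,fy=3,interpolation=cv2.INTER_CUBIC))
E
```

```text
pre1
265 [(190, [18, -50, -24]), (199, [17, -48, -19]), (208, [15, -46, -14]), (217, [-12, -62, 67]), (226, [-12, -57, 67]), (235, [-12, -51, 68]), (244, [-12, -46, 67]), (253, [-12, -40, 68]), (262, [-12, -34, 67]), (271, [-3, -26, 40]), (365, [-3, 26, 39]), (374, [-12, 34, 66]), (383, [-12, 40, 67]), (392, [-12, 45, 66]), (401, [-12, 51, 67]), (410, [-12, 56, 66]), (419, [-12, 62, 67]), (428, [14, 46, -13]), (437, [16, 48, -19]), (446, [18, 50, -24])]
290 [(190, [14, -46, -40]), (199, [10, -45, -30]), (208, [5, -46, -17]), (217, [-28, -63, 67]), (226, [-28, -57, 66]), (235, [-29, -52, 68]), (244, [-29, -46, 68]), (253, [-29, -41, 68]), (262, [-28, -35, 67]), (271, [-17, -26, 39]), (365, [-17, 26, 39]), (374, [-28, 35, 66]), (383, [-28, 41, 67]), (392, [-29, 46, 68]), (401, [-28, 52, 67]), (410, [-30, 58, 71]), (419, [-28, 63, 67]), (428, [4, 46, -15]), (437, [10, 46, -29]), (446, [14, 46, -40])]
305 [(190, [9, -45, -42]), (199, [4, -46, -30]), (208, [-1, -45, -19]), (217, [-38, -64, 67]), (226, [-38, -58, 67]), (235, [-38, -52, 67]), (244, [-39, -47, 67]), (253, [-38, -41, 67]), (2
[... 2295 characters left out ...]
71, [-64, -40, 157]), (365, [-65, 40, 160]), (374, [6, 23, -19]), (383, [15, 23, -43]), (392, [16, 25, -45]), (401, [18, 28, -50]), (410, [18, 31, -49]), (419, [18, 34, -49]), (428, [-65, 94, 159]), (437, [36, 26, -95]), (446, [39, 26, -101])]
305 [(190, [37, -25, -106]), (199, [35, -25, -100]), (208, [18, -33, -63]), (217, [18, -31, -61]), (226, [18, -28, -61]), (235, [17, -26, -59]), (244, [16, -23, -58]), (253, [11, -22, -46]), (262, [2, -22, -25]), (271, [-79, -41, 161]), (365, [-79, 40, 160]), (374, [0, 23, -21]), (383, [10, 23, -44]), (392, [16, 23, -58]), (401, [16, 26, -58]), (410, [18, 28, -62]), (419, [18, 31, -61]), (428, [18, 34, -62]), (437, [34, 25, -99]), (446, [71, 0, -183])]
```

View pics/g0c.png

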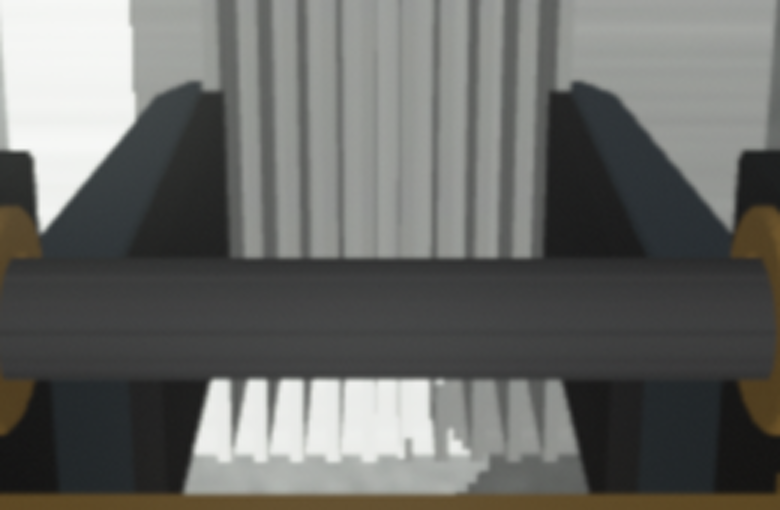

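The depth data explains the miss. The pads stand at tool y ±23 and the fin edges at ±27, but the finger ends sit at tool z of about -13, above the fins. The fingertips are therefore much further back than described, so the jaws closed on air above the fins and the lid didn't move. I'll measure the tip height.

```bash
python3 - <<'E'
from h import *
f=np.load("g1.npz");d=f['d']
vv,uu=np.mgrid[:480,:640];r=np.stack([uu,vv,np.ones_like(uu)],-1)@np.linalg.inv(K).T
W=(r*d[...,None])@H[:3,:3].T+H[:3,3]
m=(d>0)&(W[...,2]<.06)&(W[...,2]>-.05)&(abs(W[...,1])<.05)
X=W[m];print(m.sum(),np.percentile(X[:,2],[50,90,95,99,100]))
X=X[X[:,2]>np.percentile(X[:,2],97)];print((X*1000).round(1)[::5].tolist())
s=np.array(imaging.get_calibration("scene")['t']);
E
```

```text
3151 [-0.03428298 -0.01727325 -0.01479599 -0.01223406 -0.01114582]
[[17.6, -27.3, -11.4], [17.7, 26.8, -11.7], [17.7, 26.2, -13.0], [16.5, -24.3, -12.2], [16.6, 23.0, -12.3], [16.5, 25.2, -11.9], [16.3, -23.8, -12.8], [16.2, 23.8, -12.6], [16.1, 25.4, -13.6], [8.9, -22.5, -11.8], [8.4, 22.8, -13.0], [6.9, -22.4, -12.6], [5.8, 23.0, -12.1], [4.8, 22.9, -12.9], [3.2, -22.5, -13.4], [-0.9, 23.0, -13.4], [-5.1, -22.4, -12.3], [-6.1, 22.9, -12.3], [-7.2, -22.4, -12.7]]
```

The tips are at tool z of about -12 mm. To grip the fins, the TCP needs to be near z = -5 mm. I'll descend with a force guard.

```bash
python3 - <<'E'
from h import *
R=[np.pi,0,.0061];x,y=.46037,-.35998
jaws.gripper_to(.078)
ctrl.line_to([x,y,.03],R,v=.15)
print(ctrl.line_to([x,y,-.004],R,v=.05,until_force=6),ctrl.get_position(),ctrl.get_wrist_force(),ctrl.get_time())
jaws.gripper_to(.04); w=ctrl.get_width(); print(w,ctrl.get_position(),ctrl.get_wrist_force(),ctrl.get_time())
if .05<w<.058:
    ctrl.line_to([x,y,.03],R,v=.08)
    ctrl.hold(.15);print(ctrl.get_width(),ctrl.get_wrist_force(),ctrl.get_wrist_torque())
snap("g2"); print(ctrl.get_position(),ctrl.get_eef_rot(),ctrl.get_time())
E
```

```text
False [ 0.46053995 -0.3601067  -0.00391195] [ 0.1765308   0.36991144 -0.08442738] 12.1833
0.054070465394677164 [ 0.46050072 -0.3601135  -0.0037716 ] [0.18898541 0.05176319 1.31681617] 12.675
0.053954214923006366 [-0.86731784 -0.30793952 -2.99822697] [ 1.86747866e-02  7.63133097e-03 -8.43223999e-05]
[ 0.45997572 -0.35965958  0.02937159] [-3.14073232e+00  1.05370568e-03  6.10959211e-03] 13.45
```

View pics/g2.png

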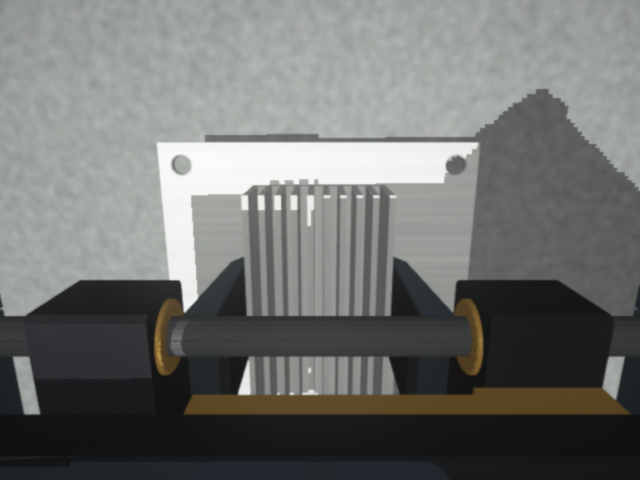

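The lid is gripped at 54.0 mm and shows about 3 N of weight; its rear holes are at (181,164) and (456,164). I'll raise it, carry it over, measure the lid in the hand and approach the case.

```bash
python3 - <<'E'
from h import *
ctrl.line_to([.46037,-.35998,.15],v=.15)
c=np.array([0.56695,0.22384]);th=-.19703
ctrl.move_to([c[0],c[1],.15],[np.pi,0,th])
ctrl.line_to([c[0],c[1],.085],[np.pi,0,th],v=.1)
ctrl.hold(.2)
p,d,P,E=snap("g3"); print(P,E,ctrl.get_width(),ctrl.get_wrist_force(),ctrl.get_time())
E
```

```text
[0.56744607 0.22403629 0.08581365] [-3.14073526e+00 -1.38791744e-03 -1.97033036e-01] 0.05391268804035988 [ 0.88896733  0.04267232 -2.84891174] 17.575
```

View pics/g3.png

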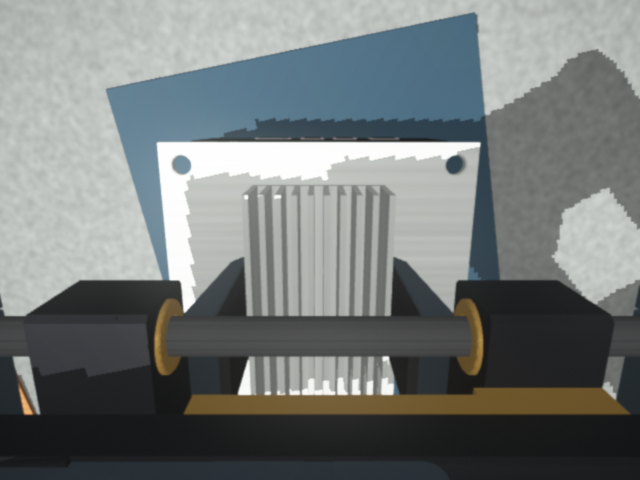

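The lid is over the case. Its rear holes, (181,164) and (455,164), show blue mat through them. Now I'll compute the lid's pose in the hand.

```bash
python3 - <<'E'
from h import *
for n in ["g2","g3"]:
    f=np.load(n+".npz");p=f['p'];d=f['d']
    hsv=p.astype(int); 
    def tool(u,v,zt):
        r=H[:3,:3]@np.linalg.inv(K)@[u,v,1];o=H[:3,3];return o+r*(zt-o[2])/r[2]
    vv,uu=np.mgrid[:480,:640];r=np.stack([uu,vv,np.ones_like(uu)],-1)@np.linalg.inv(K).T
    W=(r*d[...,None])@H[:3,:3].T+H[:3,3]
    for nm,s in [("plate L",np.s_[200:260,172:190]),("plate R",np.s_[190:260,410:455]),("plate rear",np.s_[150:178,205:430])]:
        w=W[s].reshape(-1,3);print(n,nm,np.median(w[:,2]).round(4))
    w=np.concatenate([W[200:260,175:185].reshape(-1,3),W[190:260,410:455].reshape(-1,3),W[150:178,205:430].reshape(-1,3)])
    w=w[abs(w[:,2]-np.median(w[:,2]))<.004];A=np.c_[w[:,:2],np.ones(len(w))];print("plane slope x,y, z0",np.linalg.lstsq(A,w[:,2],rcond=None)[0].round(4))
    q=[]
    for u,v in [(181,164),(456,164)]:
        x=dark(p,u,v,14);q.append(x)
    P=[tool(x[0],x[1],-.0078) for x in q]
    print(np.round(q,2).tolist(),np.round(P,4).tolist(), "span",np.linalg.norm(P[0]-P[1]))
    # plate edges rows/cols
    g=cv2.cvtColor(p,cv2.COLOR_RGB2GRAY).astype(int)
    c=[cv2.resize(cv2.getRectSubPix(p,(41,41),(x[0],x[1])),(300,300),interpolation=cv2.INTER_NEAREST) for x in q]
    for k in c: cv2.drawMarker(k,(150,150),(255,0,0),0,20)
    cv2.imwrite(f"pics/{n}h.png",np.hstack(c)[:,:,::-1])
E
```

```text
g2 plate L -0.007
g2 plate R -0.0069
g2 plate rear -0.0069
plane slope x,y, z0 [-0.0004  0.0008 -0.0069]
[[180.05, 164.66, 323.0], [456.11, 165.32, 273.0]] [[0.0557, -0.056, -0.0078], [0.0554, 0.056, -0.0078]] span 0.1119949407541648
g3 plate L -0.0069
g3 plate R -0.0069
g3 plate rear -0.0069
plane slope x,y, z0 [-0.0007  0.0003 -0.0069]
[[180.95, 164.4, 293.0], [454.81, 164.38, 272.0]] [[0.0558, -0.0557, -0.0078], [0.0558, 0.0554, -0.0078]] span 0.11106116652317409
```

```bash
python3 -c "
import cv2,numpy as np
cv2.imwrite('pics/hh.png',np.vstack([cv2.imread('pics/g2h.png'),cv2.imread('pics/g3h.png')]))"
```

```text
(no output)
```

View pics/hh.png

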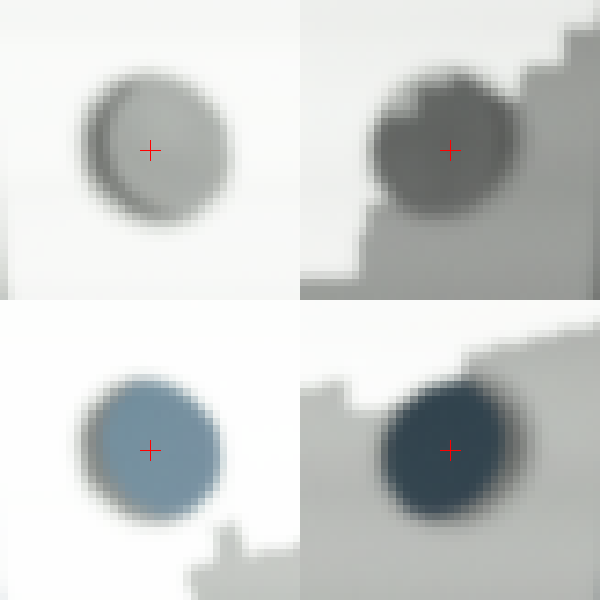

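```bash
python3 - <<'E'
from h import *
for n,pts in [("lid1",[(265,150),(266,245),(268,200)]),("case1",[(243,134),(371,134),(361,220),(249,250),(280,305),(210,110)])]:
    f=np.load(n+".npz");d=f['d'];
    T=np.eye(4);T[:3,:3]=Ro.from_euler('xyz',f['E']).as_matrix();T[:3,3]=f['P'];M=T@H
    for u,v in pts:
        z=np.median(d[v-1:v+2,u-1:u+2]);X=M[:3,:3]@(np.linalg.inv(K)@[u,v,1]*z)+M[:3,3];print(n,u,v,X.round(4))
E
```

```text
lid1 265 150 [ 0.5067 -0.3116  0.0034]
lid1 266 245 [ 0.4161 -0.3133  0.0027]
lid1 268 200 [ 0.4604 -0.3148  0.0031]
case1 243 134 [0.6366 0.2702 0.0484]
case1 371 134 [0.613  0.1547 0.0484]
case1 361 220 [0.5349 0.1779 0.0475]
case1 249 250 [0.5273 0.2915 0.0481]
case1 280 305 [0.4452 0.2829 0.0018]
case1 210 110 [0.667  0.3052 0.0017]
```

```bash
python3 - <<'E'
from h import *
tgt=np.array([.56724,.22378,.0552]);R=[np.pi,0,-.197]
def rd():
    return np.mean([ctrl.get_position() for _ in range(15)],0),np.mean([np.array(ctrl.get_eef_rot())%(2*np.pi) for _ in range(15)],0)
cmd=tgt.copy(); 
print(ctrl.line_to(cmd,R,v=.04,until_force=5)); ctrl.hold(.4)
for i in range(2):
    p,e=rd(); print(p.round(5),e.round(4),ctrl.get_time()); 
    cmd=cmd+(tgt-p); ctrl.line_to(cmd,R,v=.02); ctrl.hold(.4)
p,e=rd(); print(p.round(5),e.round(4),ctrl.get_width(),ctrl.get_wrist_force(),ctrl.get_wrist_torque(),np.abs(ctrl.get_dq()).max(),ctrl.get_time()); np.save("cmd.npy",cmd)
snap("f1")
q,d=imaging.grab_frame("scene");cv2.imwrite("pics/scene1.png",cv2.resize(q[215:305,330:460],None,fx=6,fy=6,interpolation=cv2.INTER_CUBIC)[:,:,::-1])
q,d=imaging.grab_frame("top");cv2.imwrite("pics/top1.png",q[:,:,::-1]);print(ctrl.get_time())
E
```

```text
False
[0.56726 0.22378 0.05532] [3.1417 6.283  6.0862] 18.8667
[0.56724 0.22375 0.05509] [3.1416 6.2832 6.0862] 19.5167
[0.56721 0.22381 0.05519] [3.1416 6.2832 6.0862] 0.05358547154382194 [ 0.49955752  0.06952511 -3.16500624] [ 0.01116459  0.05023971 -0.00807862] 0.0017729845936433483 20.1667
20.3167
```

View pics/f1.png

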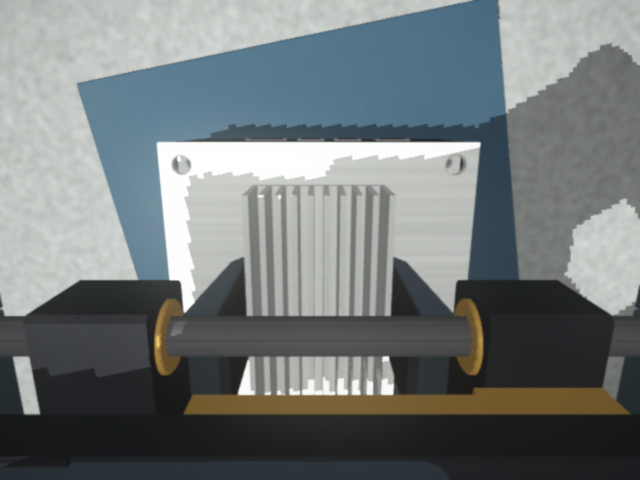

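View pics/scene1.png

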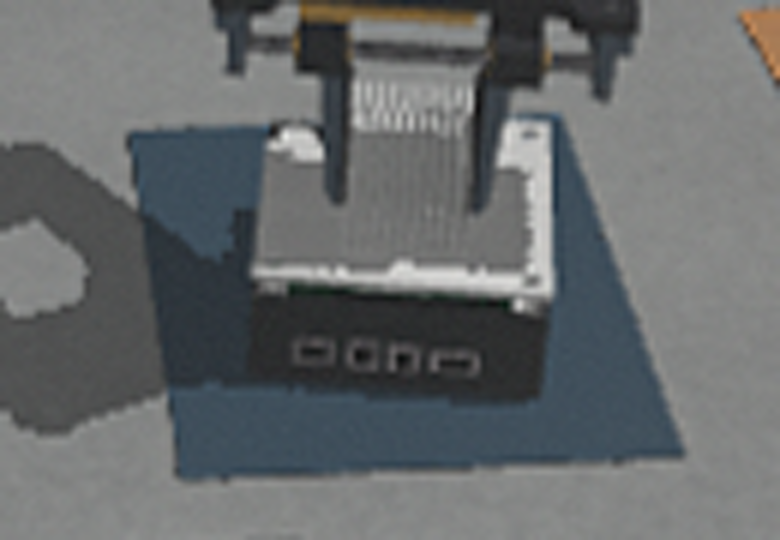

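View pics/top1.png

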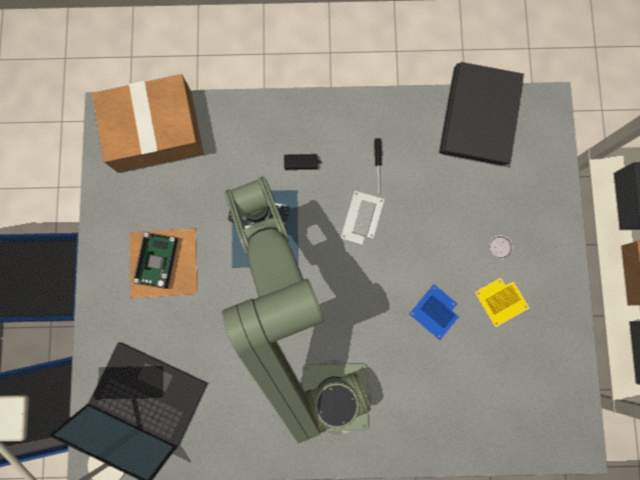

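Nothing else has moved, and the lid hovers over the case with a visible gap and its cut corner at the button. White bosses show through the holes at (181,164) and (455,164). I'll check where the threaded mouths appear through them.

```bash
python3 - <<'E'
from h import *
f=np.load("f1.npz");p=f['p'];P=np.array([.56721,.22381,.05519]);E=np.array([np.pi,0,-.197])
Rt=Ro.from_euler('xyz',E).as_matrix()
o=[]
for hx,hy in HOLES[:2]:
    # predicted thread mouth for perfect alignment & lid top hole centre
    lid=np.array([hx-.0003,-hy,0])
    a=proj(P+Rt@(lid+[0,0,-.0078]),P,E); b=proj(P+Rt@(lid+[0,0,-.0038+.010]),P,E)
    print("lid hole",a.round(1),"thread if aligned",b.round(1))
    c=cv2.resize(cv2.getRectSubPix(p,(41,41),tuple(map(float,a))),(390,390),interpolation=cv2.INTER_CUBIC)
    s=390/41; cv2.drawMarker(c,(195,195),(255,0,0),0,14); cv2.drawMarker(c,tuple(int(x) for x in (195+(b-a)*s)),(0,160,0),1,14); o.append(c)
cv2.imwrite("pics/f1h.png",np.hstack(o)[:,:,::-1])
E
```

```text
lid hole [180.1 164.6] thread if aligned [190.2 161.8]
lid hole [456.3 164.6] thread if aligned [446.3 161.8]
```

View pics/f1h.png

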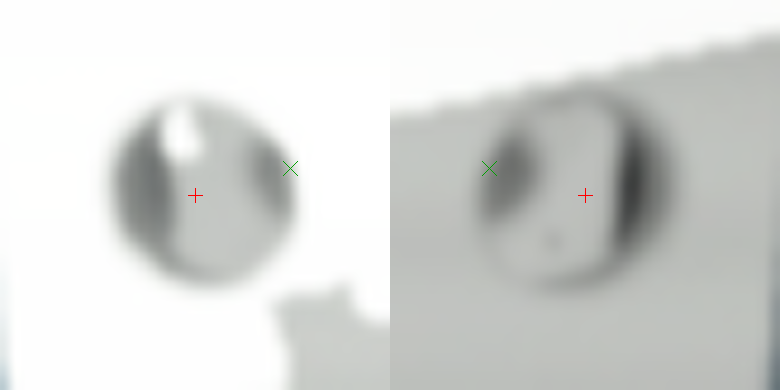

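The threaded mouths appear symmetrically where expected, about 0.4 mm toward the front of the lid. I'll nudge by that much, recheck and hand in.

```bash
python3 - <<'E'
from h import *
cmd=np.load("cmd.npy")+np.array([-.00034,.00007,0])
ctrl.line_to(cmd,[np.pi,0,-.197],v=.02); ctrl.hold(.6)
p=np.mean([ctrl.get_position() for _ in range(15)],0)
print(p.round(5),ctrl.get_eef_rot(),ctrl.get_width(),ctrl.get_wrist_force(),np.abs(ctrl.get_dq()).max())
q,d,P,E=snap("f2")
o=[cv2.resize(cv2.getRectSubPix(q,(41,41),c),(390,390),interpolation=cv2.INTER_CUBIC) for c in [(180.1,164.6),(456.3,164.6)]]
for c,x in zip(o,(291,100)): cv2.drawMarker(c,(x,168),(0,160,0),1,14)
cv2.imwrite("pics/f2h.png",np.hstack(o)[:,:,::-1]);print(ctrl.get_time())
E
```

```text
[0.56687 0.22388 0.05517] [-3.14158736e+00  2.35572237e-05 -1.96989913e-01] 0.053439622516902825 [ 0.53650114 -0.48814252 -2.3839559 ] 0.0014322671463762834
21.2167
```

View pics/f2h.png

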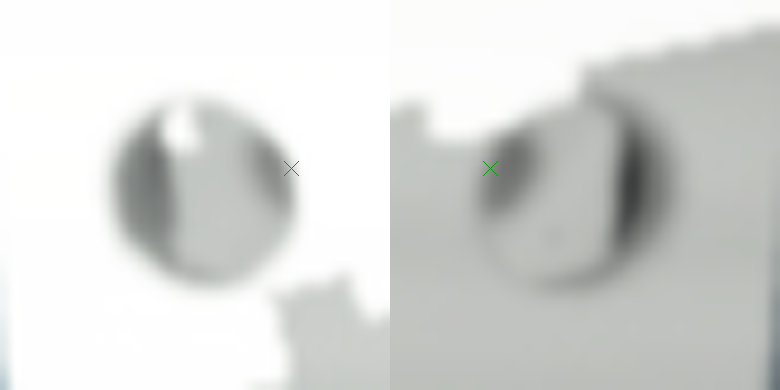

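The mouths now sit at the predicted marks, and the lid is level, still and firmly held.

```bash
python3 -c "
from cell import ctrl
ctrl.hand_in();print(ctrl.get_time(),ctrl.get_width())"
```

```text
the job is handed in; nothing more can be done
the job is handed in; nothing more can be done
```

I handed the job in at about 21 s with the silver square lid still held by its outer fins over the square computer on the mat. The lid is level, its cut corner is at the power button, and its underside is about 10 mm above the rim.

**First grasp:** it closed on air above the fins. The fingertips turned out to be about 34 mm further back than described. The lid was not moved; I measured the tips by depth and gripped it properly the second time.

**Last checks:**
- **Grip:** the jaws were at 53.4 mm on the 54 mm fin block. That reading had drifted down about 0.6 mm since the grasp. The force reading was about 2.4–3.2 N, roughly the lid's weight.
- **Level and steady:** tilt was under 0.1 mrad and the joints were at rest.
- **Alignment:** both rear threaded holes showed through the lid's holes where they should. They had been about 0.4 mm off, so I nudged the lid to correct it. The front holes are hidden behind the gripper, so I took their alignment from the fitted positions of lid and case rather than seeing it.
- **Height:** the 10 mm comes from the arm's height reading and the stated rim height. The camera read surfaces about 1 mm low, which is within its stated 2 mm accuracy.
- **Everything else:** in the overhead picture taken just before the final nudge, the other lid, the look-alikes and the tools had not visibly moved.

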